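# Hold the hidden bolt head of a lamp-arm mount

## Task

The aluminium lamp-arm mount on the bench is to have its nut tightened from the front by a colleague. Flip its cam lever right over, away from the cover, to free the sliding cover, and slide the cover fully open; then reach down into the narrow gap behind the front bracket, grip the hidden flat-sided bolt head by its two broad flats, squared up so that they stand upright, and keep hold of it so that it cannot turn. The program finishes while still holding the head; leave the other things on the bench where they are.

Things in the scene. Friction and masses are not known exactly. Their poses are not given: they have to be found in the camera images.
- mount: Lamp-arm mount, fixed firm to the bench: grey base plate 130 x 390 x 12 mm with two upright aluminium plates. Origin on the bench under the middle of the gap between the plates. x points away from the robot, across the gap (front bracket at -x, back plate at +x); y along the gap and the cover's travel, to the robot's left; z up. Yaw within about 0.3 rad.
- gap_mouth (a point): Middle of the gap's mouth, level with the plates' tops, 117 mm above the bench; axes as the mount's. Gap 52 mm wide (x), plates 8 mm thick, y -70 to +66 mm; open at both y ends and down to the base plate, empty but for the bolt head. The cover's rails run on to y = 226 mm; their guide lips at x = +-40 mm reach 126 mm above the bench, over y -68 to 226 mm.
- lever_pivot (a point): On the cam lever's pivot axis (along the mount's x), 128 mm above the bench, at mount y = -115 mm; axes as the mount's. The pivot lies between two dark cheeks, x +-20 mm, y +-13 mm from here, 140 mm high.
- cam_lever (a joint): Angle of the cam lever (rad), a hinge along the mount's x. 0 (locked): its black handle leans up and towards the cover, 60 degrees above level, and its claw catches the cover's ridge, so the cover cannot slide. Growing values swing the handle up and over to the outside (-y); stop at 1.6, handle leaning well over, away from the cover. Stays where left; friction 0.1 N m.
- lever_grip (a point): Middle of the lever's round black handle, 80 mm from the pivot axis; handle 18 mm thick, its black part 51 to 114 mm from the pivot. At the start about 197 mm above the bench, its end 227 mm. Best pushed over along its arc with closed fingers from the cover's side (finishing from above); a pinch on the round bar slips slowly as it turns.
- cover (a joint): Travel of the steel cover plate over the gap (m): 0 closed, growing towards the mount's +y, 0.15 fully open at the stop. Friction about 1.5 N. Its top is 122.5 mm above the bench. The plate is 130 mm long, mount y -70 to +60 mm when closed, 80 to 210 mm when open.
- cover_tab (a point): Black grip tab on the cover, 14 mm thick along the mount's y, 40 mm wide along x, standing 28 mm above the cover plate (top 151 mm above the bench); this point is on its middle, 137.5 mm above the bench, at mount y = 25 mm when closed and 175 mm when open.
- bolt_head (a point): Centre of the steel T-shaped bolt head behind the front bracket: a flat block 10 mm thick across its two broad flats, 34 mm tall between its ends and 24 mm long along the bolt's axis (mount x, from -14 to +10 mm); centre 85 mm above the bench, 32 mm below the plates' tops. A 19 mm round collar joins it to the bracket. The frame turns with the bolt.
- bolt (a joint): Turn of the bolt about the mount's x (rad): 0 when the head's broad flats stand upright (normals along the mount's y). The nut's spring pulls it to about 0.2 to 0.37 (its top leans to -y) when nobody holds it, with about 0.1 N m at 0; parallel fingers closing on the flats along the mount's y square the head up and hold it.
- ointment_pot: Bystander: round pot 69 mm across, 41 mm high, in front of the mount; origin under its middle.
- plaster_tape: Bystander: flat reel 66 mm across, 25 mm high, in front of the mount; origin under its middle.
- stamp_pad: Bystander: flat closed stamp pad 72 x 100 x 17 mm, behind the mount; origin under its middle.
- iodine_bottle_small: Bystander: small brown bottle 38 mm across, 78 mm high, behind the mount; origin under its middle.
- ledger: Bystander: closed notebook 210 x 152 x 14 mm lying to the right; origin under its middle.
- peroxide_bottle: Bystander: white squeeze bottle 62 mm across, 125 mm high, to the left; origin under its middle.

How it is judged:
By the outcome, as a careful person would: the job done as asked, in the order asked, and still so for the second after the job is handed in, while the arm keeps its last pose, push and grip.
It also fails if it takes over 58 s, if anything falls off the work surface, if the arm or the gripper's body presses on something with over 40 N, if the wrist force passes 120 N, or if a joint passes its speed limit or range.

## Robot

A 7-joint arm with a two-finger parallel gripper is mounted at the origin on a cart in front of the work surface, level with it; the furniture and walls round the work are solid. World frame = base frame: x ahead of the robot, y to its left, z up, the work surface at z = 0. Lengths are in mm, angles in rad, forces in N, time in s.
With the tool pointing down it reaches from about 425 to 925 mm from the base axis. Payload 6.8 kg.
Tool frame: the origin (TCP) lies between the finger pads, 19 mm behind the fingertips; this is the grasp point; z points along the fingers, y is the line along which they close (so a half turn about z gives the same grasp; the last joint's range is limited). The gripper opens to 85 mm and grips with 20 to 120 N. Pads are 22 mm wide; open, the fingers measure 114 mm over their backs; the gripper's body (76 mm by 85 mm) begins 54 mm behind the grasp point. The pads swing forward as they close: fully open they stand 13 mm farther back than shut.
Start: joints at [-1.387, 0.477, 0.022, 1.555, -0.011, 1.109, -0.083], TCP at [194.178, 646.484, 250.008] pointing down, gripper open.
Joint ranges: [-2.96, 2.96], [-0.34, 2.1], [-1.41, 1.46], [0.24, 2.44], [-1.37, 4.51], [0.17, 1.92], [-2.96, 2.96]. Speed limits (rad/s): [2.39, 2.39, 3.14, 3.14, 3.14, 3.14, 3.14].

## Interface

Orientations are given as a rotation vector (axis times angle).
In Python, from station import bot, read_camera, order gives the robot as it stands.
- The arm moves only by the shell command python3 -m crank 'ROWS' [OPENING] [FORCE]. ROWS is JSON, a list of rows, each a list of 6 numbers: the shift along the tool's x, y, z in units of 0.1 m (1.0 is 0.1 m), then the turn, a rotation vector about the tool's x, y, z in units of 120 degrees (1.0 is 120 degrees). In form: [[dx, dy, dz, ax, ay, az], ...]. A call has 1 to 12 rows; each row is the pose to reach, as a shift and turn from the pose commanded when the call began, along the tool's axes at that moment; what a row does not reach only later rows make up. A row lasts 1/10 s, in which the tool goes at most 50 mm and 8.59 degrees, less where a joint would pass 70% of its speed; a pose out of reach is approached as far as the arm can. A call with a number of a shift or a turn outside -1 to 1 is refused whole. A call with a gripper value outside its range is refused whole. OPENING is the opening, from 0 (shut) to 1 (fully open), set as the call begins (- or left out, the last holds). The fingers move at their own pace and stop on an object; FORCE is the grip in N (left out, the last holds). Time passes only in rows, so rows that repeat a pose let the fingers close. It gives the time, the measured TCP pose, the force, the opening and the grip force at its end, in the units of the state.
- bot.get_obs(): the state, without advancing time (a new reading comes with each control period).
- read_camera(name): name is "scene" or "top" or "wrist"; returns a dict with "pixels" (384x512x3 uint8, red, green, blue), "K" (3x3 intrinsics, pixels), "cam_to_world" (4x4, takes a point from camera to world coordinates). Camera axes: x right, y down, z forward; pixel columns grow to the right and rows downward; lengths in mm; the calibration is good to about 2 mm. A picture is of the moment at which its call begins. There is no depth.
- order.finish_job(): hands the job in; it is judged then, once.
The state is a dict: "clock": time; "joints": joint angles; "qvel": joint speeds; "tau": joint torques, N m; "eef_pos": TCP position; "tool_rot": TCP orientation; "ft_force": force on the tool from outside, world axes, zero at the start; "wrist_torque": the same for the moment, N m; "width": opening from 0.0 (shut) to 1.0 (fully open); "grasp_force": force on a finger pad.
Only numpy, scipy, OpenCV 4.12 (cv2) and the standard library are available. Lean on these libraries where they do the work, as an engineer would, in place of code of your own. Each camera call takes 0.05 s, during which the arm holds its last target. There are 200 camera calls.

## Working session

There is one attempt and no reset: what is moved stays moved. The work goes in short steps, Python scripts to look and compute and a shell command to move; the robot and the scene stay as the last step left them, time stands still between calls to the robot, and variables do not carry over. Pictures are saved under pics/ and viewed, at most 10 in all, crops included, and the job is handed in when it is done.

```bash
mkdir -p pics; ls
python3 - <<'E'
from station import bot, read_camera
import cv2, numpy as np
o=bot.get_obs(); print(o['clock'],o['eef_pos'],o['tool_rot'],o['width'])
for n in ["scene","top"]:
    c=read_camera(n); cv2.imwrite(f"pics/{n}0.png",cv2.resize(c["pixels"][:,:,::-1],(800,600)))
    np.savez(f"{n}0.npz",**c); print(n,c["K"].round(1).tolist(),c["cam_to_world"].round(3).tolist())
E
```

```text
pics
0.0 [194.04387744 645.91907007 249.01978258] [-4.56681784e-01 -3.10809949e+00  2.91199932e-03] 0.9992892534298341
scene [[414.9, 0.0, 259.8], [0.0, 414.9, 197.5], [0.0, 0.0, 1.0]] [[0.878, -0.258, 0.404, -64.226], [-0.478, -0.427, 0.767, -1174.803], [-0.026, -0.867, -0.498, 896.231], [0.0, 0.0, 0.0, 1.0]]
top [[443.9, 0.0, 253.5], [0.0, 443.9, 191.7], [0.0, 0.0, 1.0]] [[-0.01, -0.982, 0.189, 311.736], [-1.0, 0.009, -0.011, 4.228], [0.009, -0.189, -0.982, 1451.085], [0.0, 0.0, 0.0, 1.0]]
```

View pics/scene0.png

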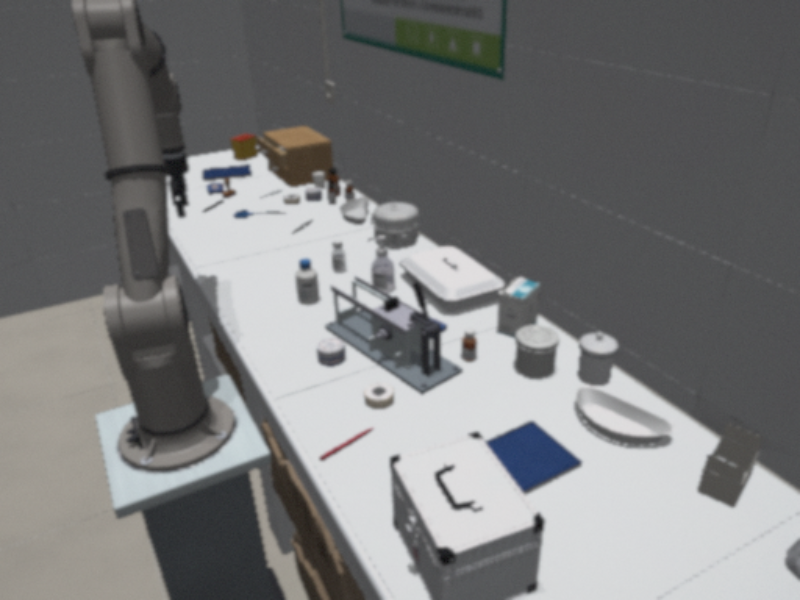

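View pics/top0.png

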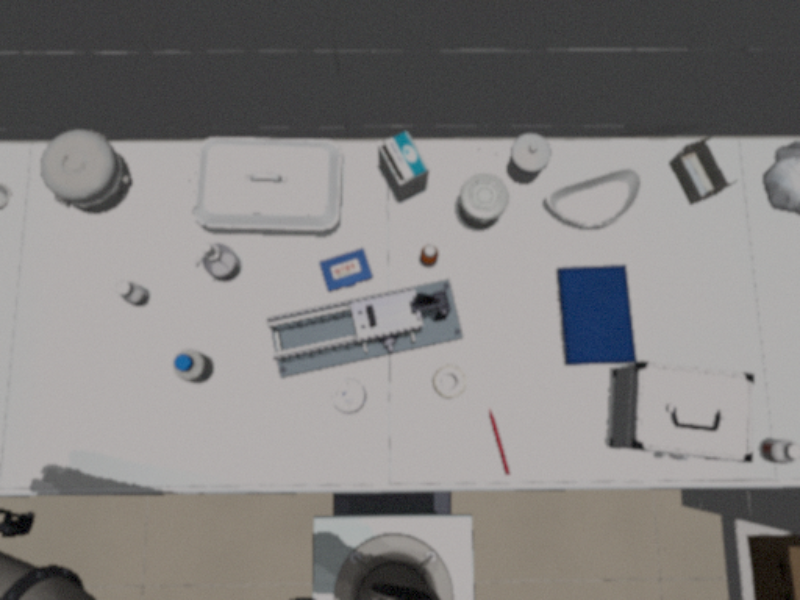

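The scene view shows the mount's base plate at roughly (327,328)-(460,375), with the lever handle at (419,296) and the cover tab at (392,303). The top view shows base corners at (268,320), (448,281), (461,337) and (281,376), the tab at (372,315) and the lever at (430,303), with the rails running left.

```bash
cat > h.py <<'E'
import numpy as np, cv2
from scipy.spatial.transform import Rotation as R
def ray(c,u,v):
    d=c["cam_to_world"][:3,:3]@np.linalg.inv(c["K"])@np.array([u,v,1.]); return c["cam_to_world"][:3,3],d/np.linalg.norm(d)
def onz(c,u,v,z):
    o,d=ray(c,u,v); return o+d*(z-o[2])/d[2]
def tri(*obs):
    A=np.zeros((3,3));b=np.zeros(3)
    for c,u,v in obs:
        o,d=ray(c,u,v);P=np.eye(3)-np.outer(d,d);A+=P;b+=P@o
    X=np.linalg.solve(A,b)
    return X,[np.linalg.norm((np.eye(3)-np.outer(ray(*o)[1],ray(*o)[1]))@(X-ray(*o)[0])) for o in obs]
def proj(c,X):
    M=np.linalg.inv(c["cam_to_world"]);p=c["K"]@(M[:3,:3]@X+M[:3,3]);return p[:2]/p[2]
def rel(obs,goal,Rg=None):
    """shift (0.1 m) and turn (120 deg) in the tool's axes to reach goal"""
    Rt=R.from_rotvec(obs["tool_rot"]); s=Rt.inv().apply(np.array(goal)-obs["eef_pos"])/100
    t=(Rt.inv()*Rg).as_rotvec()/np.radians(120) if Rg is not None else np.zeros(3)
    return s.round(3),t.round(3)
E
python3 - <<'E'
from h import *
T=dict(np.load("top0.npz"));S=dict(np.load("scene0.npz"))
k=.64
cs=np.array([onz(T,a*k,b*k,12) for a,b in [(268,320),(448,281),(461,337),(281,376)]]);print(cs.round(0))
print("sizes",[np.linalg.norm(cs[i]-cs[(i+1)%4]).round() for i in range(4)])
y=(cs[0]-cs[1]+cs[3]-cs[2]);print("yaw",np.arctan2(-y[0],y[1]),"ctr",cs.mean(0))
for n,a,b in [("tab",(372,315),(392,303)),("leverend",(418,303),(418,284))]:
    print(n,tri((T,a[0]*k,a[1]*k),(S,b[0]*k,b[1]*k)))
E
```

```text
[[ 548.  258.   12.]
 [ 628. -122.   12.]
 [ 508. -147.   12.]
 [ 430.  228.   12.]]
sizes [np.float64(388.0), np.float64(123.0), np.float64(383.0), np.float64(121.0)]
yaw 0.20684998965621512 ctr [528.72735592  54.0474424   12.        ]
tab (array([535.37160513,  36.32540582, 136.48211456]), [np.float64(0.01333135118647846), np.float64(0.013331351186328604)])
leverend (array([549.56653287, -51.96102919, 221.50175598]), [np.float64(7.925106319522041), np.float64(7.925106319521986)])
```

```bash
python3 -m crank '[[0,0,-0.2,0,0,-0.06],[0,0,-0.4,0,0,-0.12],[0,0,-0.5,0,0,-0.18],[0,0,-0.5,0,0,-0.238],[0,0,-0.5,0,0,-0.238]]' 0
for i in 1 2 3 4 5 6 7; do python3 -m crank '[[-0.15,-0.5,-0.04,0,0,0],[-0.3,-1,-0.07,0,0,0],[-0.3,-1,-0.07,0,0,0]]'; done
python3 - <<'E'
from station import bot, read_camera
from h import *
o=bot.get_obs(); print(o['clock'],o['eef_pos'],o['tool_rot'],o['joints'].round(2) if hasattr(o['joints'],'round') else o['joints'])
c=read_camera("wrist"); np.savez("w1.npz",**c); cv2.imwrite("pics/w1.png",cv2.resize(c["pixels"][:,:,::-1],(800,600)))
print(c["cam_to_world"].round(3).tolist(),c["K"].tolist())
E
```

```text
clock: 0.6
eef_pos: [194.3, 646.3, 299.9]
tool_rot: [0.325, -3.124, 0.0]
ft_force: [0.6, -0.3, 0.9]
width: 0.142
grasp_force: 0.0
clock: 0.9
eef_pos: [249.3, 549.1, 306.8]
tool_rot: [-0.305, 3.125, -0.006]
ft_force: [1.4, 0.3, 0.8]
width: 0.001
grasp_force: 0.0
clock: 1.2
eef_pos: [298.3, 457.4, 314.0]
tool_rot: [-0.305, 3.125, -0.005]
ft_force: [0.2, 0.1, 0.4]
width: 0.001
grasp_force: 0.0
clock: 1.5
eef_pos: [347.4, 365.8, 321.1]
tool_rot: [-0.305, 3.126, -0.003]
ft_force: [0.8, -0.3, 0.3]
width: 0.004
grasp_force: 0.0
clock: 1.8
eef_pos: [396.7, 274.4, 328.2]
tool_rot: [-0.306, 3.126, -0.003]
ft_force: [0.5, 0.2, -1.0]
width: -0.0
grasp_force: 0.0
clock: 2.1
eef_pos: [446.2, 182.7, 335.3]
tool_rot: [-0.306, 3.126, -0.002]
ft_force: [-0.5, 0.8, -0.4]
width: 0.002
grasp_force: 0.0
clock: 2.4
eef_pos: [495.8, 91.0, 342.3]
tool_rot: [-0.307, 3.125, -0.003]
ft_force: [0.2, 0.3, 1.0]
width: -0.0
grasp_force: 0.0
clock: 2.7
eef_pos: [545.3, -0.7, 349.2]
tool_rot: [-0.308, 3.125, -0.005]
ft_force: [-0.0, -0.4, 0.1]
width: 0.001
grasp_force: 0.0
2.7 [545.25062068  -0.67856638 349.19970935] [-0.3081262   3.1252625  -0.00463896] [-0.46  0.18  0.4   1.76 -0.07  1.21  1.73]
[[-0.195, 0.942, 0.274, 475.111], [0.981, 0.188, 0.051, -14.977], [-0.003, 0.279, -0.96, 472.557], [0.0, 0.0, 0.0, 1.0]] [[300.16917852663886, 0.0, 251.883223603941], [0.0, 300.16917852663886, 193.6249808735683], [0.0, 0.0, 1.0]]
```

View pics/w1.png

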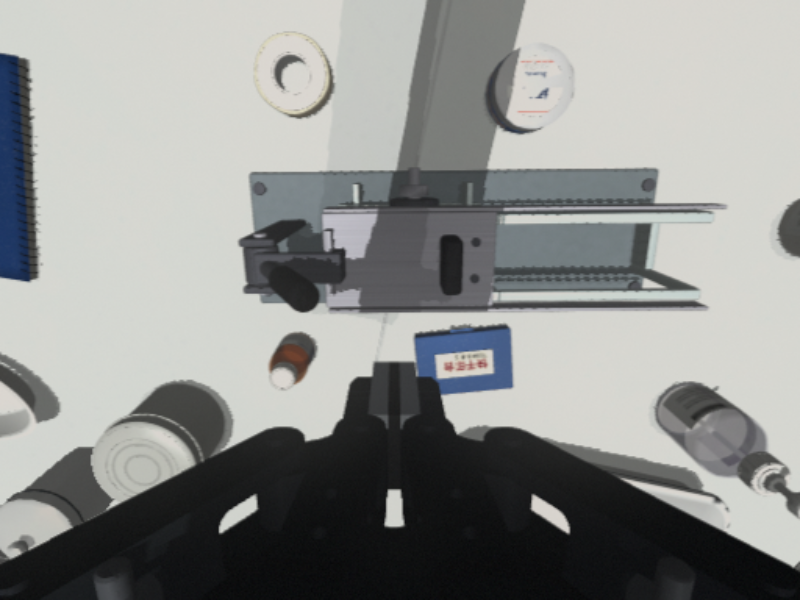

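Wrist view: the base's front edge runs (250,173)–(657,168), the cover spans x 323–493, the tab top is centred at (452,265), and the black handle end is near (300,290) with the lever head at (262,265).

Run:
```python
from h import *
W=dict(np.load("w1.npz"));T=dict(np.load("top0.npz"));S=dict(np.load("scene0.npz"));k=.64
f=lambda u,v,z:onz(W,u*k,v*k,z)
a,b=f(250,173,12),f(657,168,12);d=b-a;print("base",a.round(1),b.round(1),np.linalg.norm(d),"yaw",np.arctan2(-d[0],d[1]))
l,r=f(323,258,122.5),f(493,258,122.5);print("cover",l,r,np.linalg.norm(r-l))
yaw=np.arctan2(-d[0],d[1]);yh=np.array([-np.sin(yaw),np.cos(yaw),0]);xh=np.array([yh[1],-yh[0],0])
tt=f(452,265,151);print("tabtop",tt,"x width",np.linalg.norm(f(451,235,151)-f(451,295,151)))
X,e=tri((W,452*k,265*k),(T,372*k,315*k),(S,392*k,303*k));print("tab tri",X,e)
m=(a+b)/2+65*xh; print("basectr",m)
O1=tt-25*yh; print("O from tab",O1, "basectr in mount",xh@(m-O1),yh@(m-O1), "cover ends y",yh@(l-O1),yh@(r-O1))
# handle
print("handle end",f(300,297,220),"pred",O1+yh*(-115+57)+[0,0,227-O1[2]], "proj pred pix",proj(W,np.r_[(O1+yh*(-115+57))[:2],227])/k, "pivot",proj(W,np.r_[(O1-yh*115)[:2],128])/k,"grip",proj(W,np.r_[(O1+yh*(-75))[:2],197])/k)
```

```text
base [ 507.9 -148.6   12. ] [428.4 227.3  12. ] 384.2907636979409 yaw 0.20816824230667513
cover [551.06759751 -55.44925417 122.5       ] [525.9172301  70.6203367 122.5      ] 128.5538125601102
tabtop [532.16632677  36.87991173 151.        ] x width 42.622684963878754
tab tri [535.36966175  37.63820505 136.01127639] [np.float64(1.7378463742514616), np.float64(1.3094264680067436), np.float64(0.5952420326985837)]
basectr [531.75276373  52.78272776  12.        ]
O from tab [537.33302766  12.41963369 151.        ] basectr in mount 2.8819690697712557 40.64496232937611 cover ends y -69.24217126964271 59.303495575737045
handle end [554.28555025 -53.39483194 220.        ] pred [549.31977371 -44.32821137 227.        ] proj pred pix [315.32242716 294.95901252] pivot [260.71438687 260.84149664] grip [295.34341647 282.19041434]
```

```bash
python3 -m crank '[[0.04,-0.06,0.4,0,0,-0.005],[0.04,-0.06,0.8,0,0,-0.005],[0.04,-0.06,1,0,0,-0.005]]' 0 | tail -6
python3 -m crank '[[0,0,0.25,0,0,0],[0,0,0.25,0,0,0]]'
python3 -m crank '[[0,-0.15,0,0,0,0],[0,-0.3,0,0,0,0],[0,-0.45,0,0,0,0],[0,-0.6,0,0,0,0],[0,-0.72,0,0,0,0],[0,-0.85,0,0,0,0],[0,-0.99,0,0,0,0],[0,-0.99,0,0,0,0]]'
```

```text
clock: 3.05
eef_pos: [538.4, 0.3, 245.5]
tool_rot: [0.341, -3.118, -0.001]
ft_force: [0.3, 0.1, -0.4]
width: -0.004
grasp_force: 0.0
clock: 3.25
eef_pos: [538.1, 0.3, 220.6]
tool_rot: [0.342, -3.116, -0.001]
ft_force: [-0.5, 0.6, -0.1]
width: -0.0
grasp_force: 0.0
clock: 4.05
eef_pos: [562.2, -101.3, 224.2]
tool_rot: [-0.336, 3.123, -0.002]
ft_force: [-0.2, 0.2, -0.0]
width: -0.003
grasp_force: 0.0
```

```bash
python3 -m crank '[[0,-0.16,0.05,0,0,0],[0,-0.29,0.11,0,0,0],[0,-0.37,0.17,0,0,0],[0,-0.45,0.24,0,0,0],[0,-0.51,0.32,0,0,0],[0,-0.54,0.36,0,0,0],[0,-0.54,0.36,0,0,0]]'
python3 - <<'E'
from station import bot, read_camera
from h import *
c=read_camera("wrist"); np.savez("w2.npz",**c); cv2.imwrite("pics/w2.png",cv2.resize(c["pixels"][:,:,::-1],(800,600)))
E
```

```text
clock: 4.75
eef_pos: [573.5, -151.6, 188.1]
tool_rot: [0.34, -3.122, -0.002]
ft_force: [-1.7, 1.8, 7.8]
width: -0.004
grasp_force: 3.7
```

View pics/w2.png

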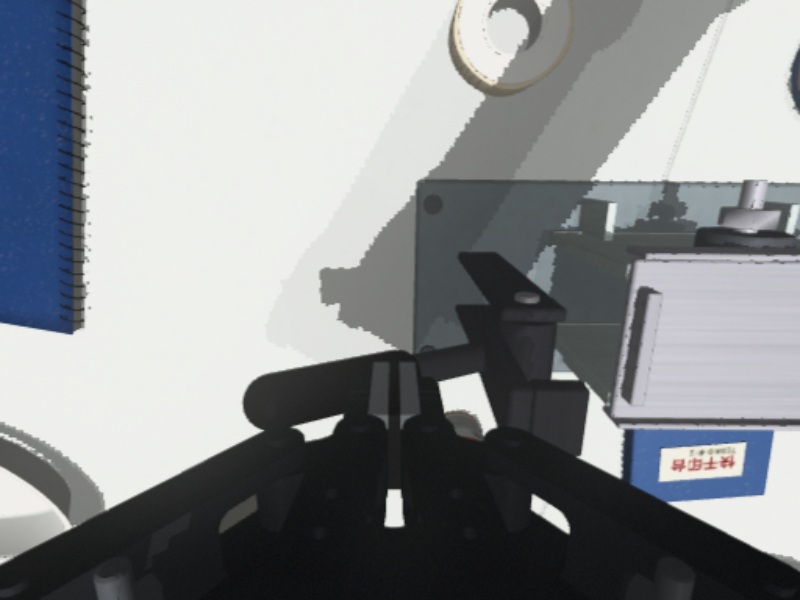

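The wrist view shows the handle lying over to the left at (245–410, 355–430), away from the cover, under the closed fingertips. I'll press a little more to confirm the stop, then go to the cover tab.

```bash
python3 -m crank '[[0,-0.02,0.05,0,0,0],[0,-0.02,0.05,0,0,0]]'
python3 -m crank '[[0,0,-0.4,0,0,0],[0,0.3,-0.55,0,0,0],[0,0.7,-0.55,0,0,0],[0,0.7,-0.55,0,0,0]]'
python3 -m crank '[[0,0.4,0,0,0,0],[0,0.8,0,0,0,0],[0,0.8,0.3,0,0,0],[0,0.8,0.3,0,0,0]]'
```

```text
clock: 5.0
eef_pos: [574.1, -152.6, 186.4]
tool_rot: [-0.341, 3.123, 0.005]
ft_force: [-12.7, 6.3, 35.1]
width: -0.003
grasp_force: 17.3
clock: 5.4
eef_pos: [558.5, -79.0, 237.7]
tool_rot: [0.352, -3.121, -0.006]
ft_force: [0.6, -0.1, 0.2]
width: 0.004
grasp_force: 0.0
clock: 5.8
eef_pos: [539.0, -5.8, 204.7]
tool_rot: [0.345, -3.116, -0.0]
ft_force: [0.0, -0.3, -0.1]
width: 0.002
grasp_force: 0.0
```

```bash
python3 -m crank '[[-0.03,0,0.3,0,0,0.005],[-0.03,0,0.55,0,0,0.005],[-0.03,0,0.55,0,0,0.005]]'
python3 -m crank '[[0,0.15,0,0,0,0],[0,0.25,0,0,0,0],[0,0.4,0,0,0,0],[0,0.55,0,0,0,0],[0,0.7,0,0,0,0],[0,0.85,0,0,0,0],[0,1,0,0,0,0],[0,1,0,0,0,0]]'
python3 -m crank '[[0,0.15,0,0,0,0],[0,0.3,0,0,0,0],[0,0.45,0,0,0,0],[0,0.6,0,0,0,0],[0,0.7,0,0,0,0],[0,0.7,0,0,0,0]]'
```

```text
clock: 6.1
eef_pos: [542.5, -7.8, 150.6]
tool_rot: [0.321, -3.119, 0.001]
ft_force: [-0.5, 0.5, -0.4]
width: -0.003
grasp_force: 0.0
clock: 6.9
eef_pos: [524.4, 93.4, 154.1]
tool_rot: [-0.328, 3.123, 0.002]
ft_force: [-0.0, 0.1, 0.7]
width: 0.001
grasp_force: 0.0
clock: 7.5
eef_pos: [509.2, 162.2, 152.9]
tool_rot: [0.329, -3.124, -0.001]
ft_force: [-0.5, -1.0, 0.6]
width: -0.001
grasp_force: 0.0
```

```bash
python3 -m crank '[[0,0.04,0.02,0,0,0],[0,0.08,0.02,0,0,0],[0,0.08,0.02,0,0,0]]'
```

```text
clock: 7.8
eef_pos: [508.4, 165.1, 150.6]
tool_rot: [0.32, -3.125, 0.005]
ft_force: [2.1, -6.1, -0.2]
width: -0.001
grasp_force: 3.1
```

```bash
python3 -m crank '[[0,0.03,0,0,0,0],[0,0.05,0,0,0,0],[0,0.05,0,0,0,0]]'
python3 -m crank '[[0,-0.15,0,0,0,0],[0,-0.2,-0.4,0,0,0],[0,-0.6,-0.8,0,0,0],[0,-0.9,-1,0,0,0],[0,-0.9,-1,0,0,0]]'
python3 -m crank '[[0,-0.4,0,0,0,0],[0,-0.7,0,0,0,0],[0,-0.7,0,0,0,0],[0,-0.7,0,0,0,0]]' 0.6
python3 - <<'E'
from station import bot, read_camera
from h import *
c=read_camera("wrist"); np.savez("w3.npz",**c); cv2.imwrite("pics/w3.png",cv2.resize(c["pixels"][:,:,::-1],(800,600)))
E
```

```text
clock: 8.1
eef_pos: [508.3, 165.4, 150.6]
tool_rot: [0.314, -3.125, 0.012]
ft_force: [4.7, -17.5, 1.2]
width: 0.0
grasp_force: 8.6
clock: 8.6
eef_pos: [528.4, 79.1, 254.8]
tool_rot: [-0.311, 3.119, 0.0]
ft_force: [-0.2, -0.7, 0.4]
width: 0.001
grasp_force: 0.0
clock: 9.0
eef_pos: [539.6, 15.9, 250.4]
tool_rot: [0.321, -3.124, -0.001]
ft_force: [-0.2, -1.1, -0.2]
width: 0.597
grasp_force: 0.0
```

View pics/w3.png

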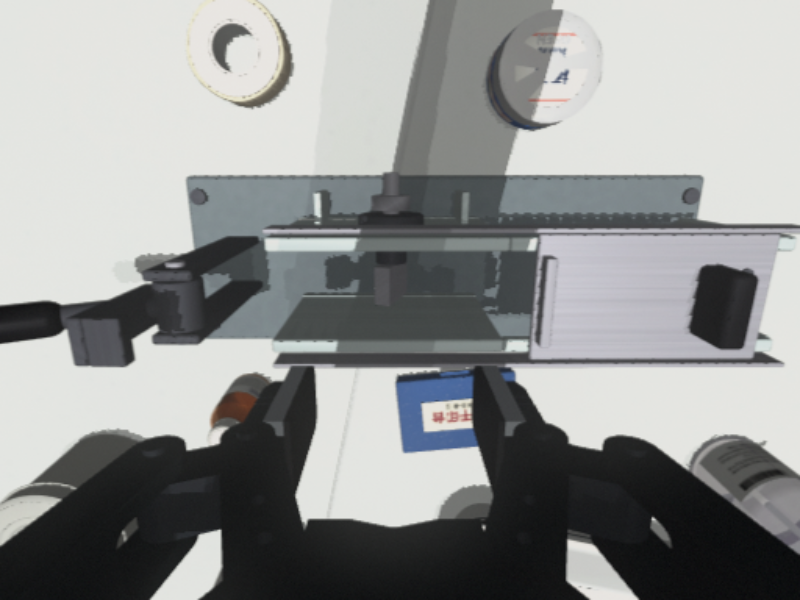

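Wrist view: the cover is open (its left edge at x≈530, tab at (725,305)), the lever lies over at the left, and the bolt head is in the gap at (375–397, 265–305).

Run:
```python
from h import *
W=dict(np.load("w3.npz"));k=.64;f=lambda u,v,z:onz(W,u*k,v*k,z)
yaw=.208;yh=np.array([-np.sin(yaw),np.cos(yaw),0]);xh=np.array([yh[1],-yh[0],0])
a,b=f(187,177,12),f(702,177,12);d=b-a;print("base yaw",np.arctan2(-d[0],d[1]),np.linalg.norm(d))
O=np.array([538.5,12.5,0]);m=lambda P:(round(float(xh@(P-O)),1),round(float(yh@(P-O)),1))
print("base front",m(a),m(b))
print("cover left corners",m(f(536,235,122.5)),m(f(531,359,122.5)))
print("plate ends front/back outer left z117",m(f(264,228,126)),m(f(275,366,126)))
for uv in [(375,264),(393,264),(374,303),(393,305),(385,285)]: print(uv,m(f(*uv,101)))
print("nut z85",m(f(391,190,85)))
```

```text
base yaw 0.20483347992174097 384.0044650076767
base front (-63.1, -151.2) (-61.9, 232.8)
cover left corners (-34.5, 78.9) (37.2, 81.8)
plate ends front/back outer left z117 (-39.1, -65.6) (39.5, -65.5)
(375, 264) (-14.6, -8.5)
(393, 264) (-14.6, 2.2)
(374, 303) (9.4, -9.4)
(393, 305) (10.7, 2.1)
(385, 285) (-1.8, -2.7)
nut z85 (-56.5, 1.1)
```

```bash
python3 -m crank '[[0.02,-0.03,0.4,0,0,0],[0.02,-0.03,0.8,0,0,0],[0.02,-0.03,0.85,0,0,0],[0.02,-0.03,0.85,0,0,0]]' 0.6
python3 - <<'E'
from station import bot, read_camera
from h import *
c=read_camera("wrist"); np.savez("w4.npz",**c); cv2.imwrite("pics/w4.png",cv2.resize(c["pixels"][:,:,::-1],(800,600)))
E
```

```text
clock: 9.45
eef_pos: [537.9, 13.8, 165.4]
tool_rot: [0.326, -3.122, -0.0]
ft_force: [0.6, 0.7, -0.7]
width: 0.603
grasp_force: 0.0
```

View pics/w4.png

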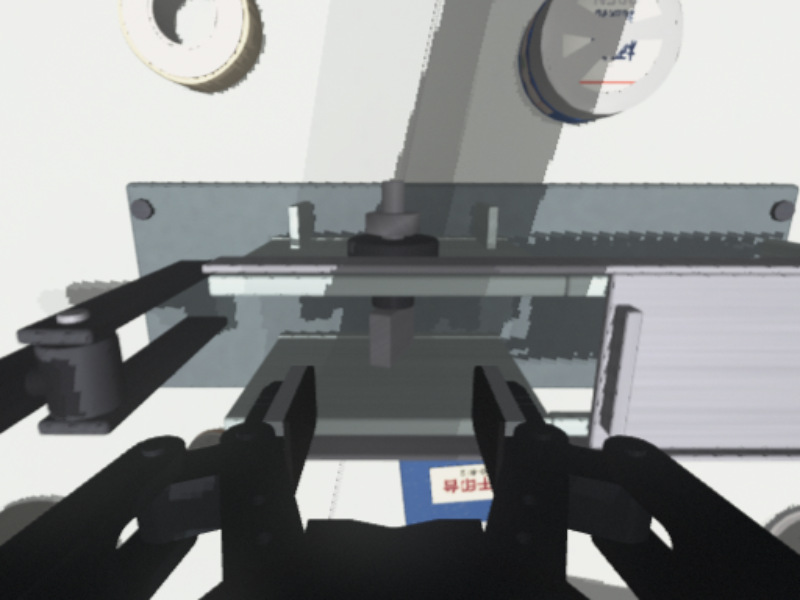

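Run:
```python
from h import *
W=dict(np.load("w3.npz"));V=dict(np.load("w4.npz"));k=.64
yaw=.207;yh=np.array([-np.sin(yaw),np.cos(yaw),0]);xh=np.array([yh[1],-yh[0],0]);O=np.array([538.5,12.5,0])
for a,b in [((374,303),(369,363)),((393,305),(392,367))]:
    X,e=tri((W,a[0]*k,a[1]*k),(V,b[0]*k,b[1]*k));print(xh@(X-O),yh@(X-O),X[2],e)
c=cv2.resize(V["pixels"][150:250,200:290,::-1],(720,600*8//6),interpolation=cv2.INTER_CUBIC)[:600]
cv2.imwrite("pics/w4c.png",c)
```

```text
8.784304375194411 -9.552335190067732 103.01382400860852 [np.float64(0.24206342020680288), np.float64(0.24206342020681457)]
8.972318099061622 1.0919222313637236 106.75424721353814 [np.float64(1.023575409218639), np.float64(1.0235754092186327)]
```

View pics/w4c.png

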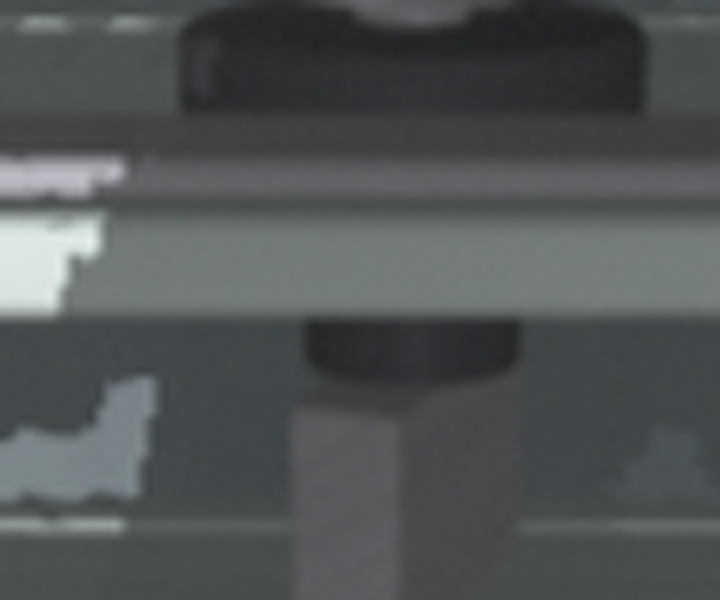

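The close view shows the head's top face at (369–391, 308–364), leaning to -y by about 0.25. Its top triangulates to z≈103–106 and its centre to mount (≈-2, 0), as stated.

```bash
python3 -m crank '[[-0.01,-0.01,0.2,0,0,0],[-0.01,-0.01,0.4,0,0,0],[-0.01,-0.01,0.6,0,0,0],[-0.01,-0.01,0.7,0,0,0],[-0.01,-0.01,0.8,0,0,0],[-0.01,-0.01,0.8,0,0,0]]' 0.6
python3 -m crank '[[0,0,0,0,0,0],[0,0,0,0,0,0],[0,0,0,0,0,0],[0,0,0,0,0,0],[0,0,0,0,0,0],[0,0,0,0,0,0]]' 0 60
```

```text
clock: 10.1
eef_pos: [539.9, 12.2, 86.0]
tool_rot: [0.325, -3.125, -0.0]
ft_force: [0.0, 0.1, 0.1]
width: 0.599
grasp_force: 0.0
clock: 10.7
eef_pos: [539.8, 13.6, 86.4]
tool_rot: [-0.326, 3.124, 0.003]
ft_force: [-1.3, 5.9, 1.3]
width: 0.114
grasp_force: 60.0
```

```bash
python3 -m crank '[[0,0.012,0,0,0,0],[0,0.012,0,0,0,0],[0,0.012,0,0,0,0],[0,0.012,0,0,0,0]]' 0 90
python3 - <<'E'
from station import bot, read_camera
from h import *
c=read_camera("wrist"); cv2.imwrite("pics/w5.png",cv2.resize(c["pixels"][:,:,::-1],(800,600)))
o=bot.get_obs();print(o['wrist_torque'],R.from_rotvec(o['tool_rot']).as_matrix().round(3).tolist())
E
```

```text
clock: 11.1
eef_pos: [539.8, 13.6, 86.4]
tool_rot: [-0.324, 3.124, 0.001]
ft_force: [-1.5, 5.1, 6.5]
width: 0.104
grasp_force: 88.6
[ 1.02733834  0.42264915 -0.01913332] [[-0.979, -0.205, 0.001], [-0.205, 0.979, 0.001], [-0.001, 0.001, -1.0]]
```

View pics/w5.png

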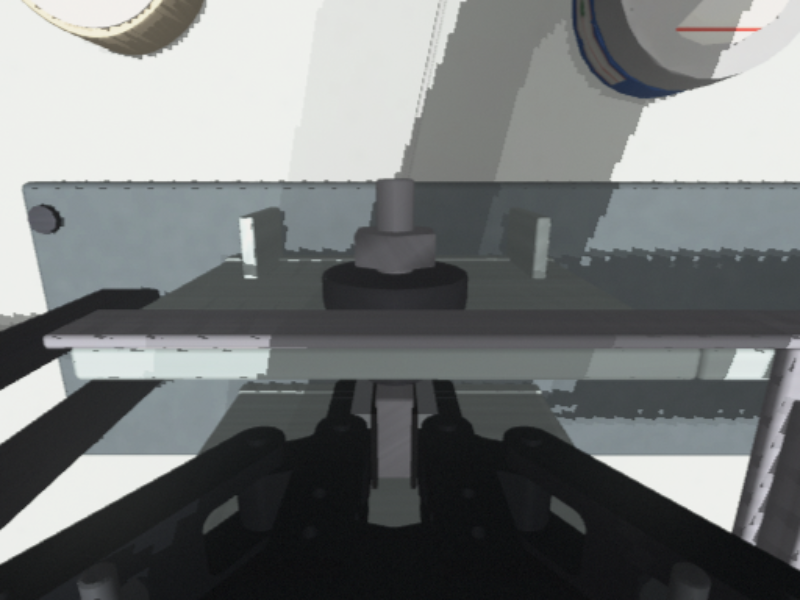

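The view shows the head standing upright between the two pads at (378–413, 385–490), with both flats on the pads. The grip is firm, so I'm handing in.

```bash
python3 -c "
from station import order
print(order.finish_job())"
```

```text
the job is handed in; nothing more can be done
None
```

I flipped the lever to its stop and slid the cover fully open. The gripper is holding the bolt head squared up by its flats at about 89 N, and I handed the job in at about 11 s on the clock; no verdict came back.

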